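Set the coil-lead tweezers to the gauge gap

TASK

Pick up the aluminium setting gauge, seat it flat and square in the pocket in front of the bench tweezers' tips and let go of it. Then squeeze the two sprung tweezer arms by their grip flats until the gap between the tips matches the two lines grooved along the gauge's top, 12 mm apart, one tip each side of the middle, and hold it steady: the program finishes while still squeezing the tweezers at that gap, with the gauge seated. Leave the coil former, counterweight, porcelain knob and screwdriver where they are.

Things in the scene. Friction and masses are not known exactly. Their poses are not given: they have to be found in the camera images.
- jig: dark steel jig fixed to the ledge; place and heading vary. Base plate 60 mm wide, 6 mm thick, from x = -200 to +42 mm, with the pocket at one end and the tweezers' spine block (50 mm high) at the other. Origin: centre of the pocket, at ledge height. x: level, from the spine to the pocket, the way the tips point; z up
- pocket (a point): centre of the pocket's floor, 6 mm above the ledge; axes as the jig's. Pocket 64 mm along x by 40 mm along y, walls 10 mm high (tops 16 mm above the ledge), their upper 6 mm sloping outward by 3 mm as a lead-in
- tweezer_grip (a point): point fixed on the jig, midway between the two grip flats at mid height: jig x = -78 mm, y = 0, 40 mm above the ledge; axes as the jig's. Squeeze here along the jig's y. Outer faces of the flats: 42 mm apart when open (tips 32 mm apart); 28 mm apart and parallel at the marked 12 mm gap, where 1 mm less across the flats closes the tips by 1.5 mm. Force 2.5 N at first, 6 N at the mark
- leg_left: the tweezers' arm on the jig's +y side: bright steel blade 140 mm long, 3 mm thick, 40 mm above the ledge, with a ribbed grip flat 44 mm long and 14 mm high, centred 95 mm from the pivot. Origin: its upright pivot, jig x = -173, y = +7 mm. A spring holds it open; it turns inward 0.071 rad to the mark, 0.107 at most (tips 2 mm apart). The two arms swing independently
- leg_right: the tweezers' other arm, mirror image of leg_left, pivot at jig x = -173, y = -7 mm
- tip_left (a point): inner corner of the +y arm's tip, 37 mm above the ledge, at jig x = -33 mm; open it stands at jig y = +16 mm, at the marked gap at +6 mm
- tip_right (a point): inner corner of the -y arm's tip, mirror image: open at jig y = -16 mm, at the marked gap at -6 mm
- gauge: loose aluminium gauge, about 160 g, inverted T in end view: foot 60 x 36 x 12 mm, on it a rib 60 x 28 mm, 30 mm high in all; two dark grooves 12 mm apart along its top. Origin: centre of the underside; x along the 60 mm, z up. Grip the rib across y (28 mm). The foot fits the pocket with 2 mm play each side, either way round, gauge x along jig x; seated, its top is 36 mm above the ledge
- coil_former: loose copper spool, 40 mm diameter, 34 mm high, upright; bystander. Origin: centre of its underside
- counterweight: loose brass cylinder 44 mm diameter, 42 mm high with its stub; bystander. Origin: centre of its underside
- porcelain_knob: loose white porcelain knob, 38 mm diameter, 36 mm high; bystander near the back. Origin: centre of its underside
- screwdriver: loose screwdriver 170 mm long lying flat at the left; bystander. Origin: under its middle
Not all that is in view belongs to the job. There is more than one size of the gauge; the job needs the smaller. Leave any turquoise look-alike of the jig alone.

How it is judged:
On the way, in this order (a step that is already met when the one before it is completed fails the run):
1. the gauge is seated flat and square in the pocket and let go (z of gauge in the frame of pocket below 0.0015 m and horizontal distance between gauge and pocket below 0.004 m and angle between gauge's own z axis and vertical below 0.04 rad and angle between the x axis of gauge and the x axis of jig, either way round below 0.12 rad and contact force between the fingers and gauge below 0.2 N), for 0.2 s.
2. the tips are squeezed to the marked gap and held there (distance between tip_left and tip_right between 0.01 and 0.014 m and contact force between the fingers and leg_left above 0.5 N and contact force between the fingers and leg_right above 0.5 N), for 0.5 s.
At the end, for the whole second after the job is handed in: Fingers squeeze both tweezer arms, still; tips 12 mm apart within 2 mm, each 1 mm or more to its own side of the middle; gauge untouched and seated: within 1.5 mm of the pocket floor, 4 mm of its centre, flat within 0.04 rad, square within 0.12 rad (all of step 1 and all of step 2 and y of tip_left in the frame of jig above 0.001 m and y of tip_right in the frame of jig below -0.001 m and angular speed of each of leg_left, leg_right below 0.05 rad/s); the arm keeps its last pose, push and grip.
It fails at once if a bystander is shifted more than 30 mm (distance of any of coil_former, counterweight, porcelain_knob, screwdriver from where it was at the start of the episode above 0.03 m).
It also fails if it takes over 56 s, if anything falls off the work surface, if the arm or the gripper's body presses on something with over 40 N, if the wrist force passes 120 N, or if a joint passes its speed limit or range.

ROBOT

A 7-joint arm with a two-finger parallel gripper is mounted at the origin on the work surface. World frame = base frame: x ahead of the robot, y to its left, z up, the work surface at z = 0. Lengths are in m, angles in rad, forces in N, time in s.
With the tool pointing down it reaches from about 0.425 to 0.875 m from the base axis. Payload 4.7 kg.
Tool frame: the origin (TCP) lies at the very end of the fingers, on their centre line; the grasp point (between the pads) lies behind it (ctrl.tcp_to_grasp is the z of the grasp point in the tool frame, in m); z points along the fingers, y is the line along which they close (so a half turn about z gives the same grasp; the last joint's range is limited). The gripper opens to 87 mm and grips with 3 to 60 N. Pads are 19 mm wide; open, the fingers measure 117 mm over their backs; the gripper's body (75 mm by 190 mm) begins 51 mm behind the grasp point.
Start: joints at [1.225, 0.321, -0.07, 1.45, 0.023, 1.371, -0.057], TCP at [0.229, -0.608, 0.223] pointing down, gripper open.
Joint ranges: [-2.86, 2.86], [-0.3, 2.09], [-1.38, 1.24], [0.06, 2.45], [-1.56, 4.7], [0.09, 2.05], [-2.69, 2.69]. Speed limits (rad/s): [2.57, 2.57, 3.14, 3.14, 3.14, 3.14, 3.14].

INTERFACE

Orientations are given as a rotation vector (axis times angle).
In Python, from bench import ctrl gives the robot as it stands.
- The arm moves only by the tool step_arm, never from a script. Its argument "targets" is a list of rows, each a list of 7 numbers: the shift along the world's x, y, z in cm, then the turn, a rotation vector about the world's x, y, z in degrees, then the opening, from 0 (shut) to 1 (fully open). A call has exactly 5 rows; each row shifts and turns the commanded pose from where the row before left it; what a row does not reach is not made up. A row lasts 1/12 s, in which the tool goes at most 41.7 mm and 7.16 degrees, less where a joint would pass 70% of its speed; a pose out of reach is approached as far as the arm can. A call with a gripper value outside its range is refused whole. The fingers move at their own pace and stop on an object; "force" is the grip in N (left out, the last holds). Time passes only in rows, so rows that do not move let the fingers close, or fill a call up. It gives the time, the measured TCP pose, the force, the opening and the grip force at its end, in the units of the state.
- ctrl.get_state(): the state, without advancing time (a new reading comes with each control period).
- ctrl.get_image(name): name is "scene" or "top" or "wrist"; returns (picture, depth): 480x640x3 uint8, red, green, blue; 480x640 float32, m along the optical axis (not along the pixel's ray), 0 where there is no reading.
- ctrl.camera_params(name): a dict with "intrinsics" (3x3 intrinsics, pixels), "rvec" (rotation vector, rad) and "tvec" (3), from world to camera coordinates, as OpenCV has them; the wrist camera has in their place "hand_eye" (4x4, takes a point from camera to tool coordinates, whose origin is the TCP and whose axes are the flange's). Camera axes: x right, y down, z forward; pixel columns grow to the right and rows downward; lengths in m; the calibration is good to about 2 mm. A picture is of the moment at which its call begins: read the wrist's pose just before it. camera_params takes no time and is no camera call.
- ctrl.close_job(): hands the job in; it is judged then, once.
The state is a dict: "time": time; "joint_positions": joint angles; "qd": joint speeds; "joint_torque": joint torques, N m; "position": TCP position; "tool_rot": TCP orientation; "ft_force": force on the tool from outside, world axes, zero at the start; "torque": the same for the moment, N m; "grip_width": opening from 0.0 (shut) to 1.0 (fully open); "grip_force": force on a finger pad.
Only numpy, scipy, OpenCV 4.12 (cv2) and the standard library are available. Lean on these libraries where they do the work, as an engineer would, in place of code of your own. Each camera call takes 0.05 s, during which the arm holds its last target. There are 200 camera calls.

## Working session

There is one attempt and no reset: what is moved stays moved. The work goes in short steps, Python scripts to look and compute and a tool call to move; the robot and the scene stay as the last step left them, time stands still between calls to the robot, and variables do not carry over. Pictures are saved under pics/ and viewed, at most 10 in all, crops included, and the job is handed in when it is done.

Besides the shell and the picture viewer there is one more tool, called after "Emit:" as name([rows], argument=value, ...), one row to a line, values as JSON. step_arm: Moves the arm, as the interface text tells. Its arguments: {"type":"object","properties":{"targets":{"type":"array"},"force":{"type":"number"}},"required":["targets"]}

```bash
ls; mkdir -p pics; python3 - <<'E'
from bench import ctrl
import cv2, numpy as np
s=ctrl.get_state(); print(s['time'],s['position'],s['tool_rot'],s['grip_width'],ctrl.tcp_to_grasp)
for n in('scene','top'):
    im,d=ctrl.get_image(n); np.savez(f'{n}0.npz',im=im,d=d); cv2.imwrite(f'pics/{n}0.png',im[:,:,::-1])
    print(ctrl.camera_params(n))
print(ctrl.camera_params('wrist'))
E
```

```text
pics
0.0 [ 0.22859717 -0.60788414  0.22147019] [-3.08907015e+00 -5.61791624e-01  6.67289585e-04] 0.9997394045764183 -0.0187
{'intrinsics': array([[490.70422703,   0.        , 321.26550569],
       [  0.        , 490.70422703, 238.78354062],
       [  0.        ,   0.        ,   1.        ]]), 'rvec': array([ 1.99831416,  0.89578375, -0.48322694]), 'tvec': array([-0.44610899, -0.13037859,  1.48136387])}
{'intrinsics': array([[480.90437694,   0.        , 320.30920211],
       [  0.        , 480.90437694, 244.85635336],
       [  0.        ,   0.        ,   1.        ]]), 'rvec': array([ 2.09827843, -2.16567282,  0.11669141]), 'tvec': array([0.13456543, 0.55966097, 0.87641359])}
{'intrinsics': array([[422.93373637,   0.        , 321.8860306 ],
       [  0.        , 422.93373637, 239.49316001],
       [  0.        ,   0.        ,   1.        ]]), 'hand_eye': array([[ 5.09708589e-04, -9.69663542e-01, -2.44442950e-01,
         6.74831540e-02],
       [ 9.99999866e-01,  4.73349699e-04,  2.07486351e-04,
        -5.51328006e-04],
       [-8.54849530e-05, -2.44443023e-01,  9.69663654e-01,
        -1.61665816e-01],
       [ 0.00000000e+00,  0.00000000e+00,  0.00000000e+00,
         1.00000000e+00]])}
```

View pics/top0.png

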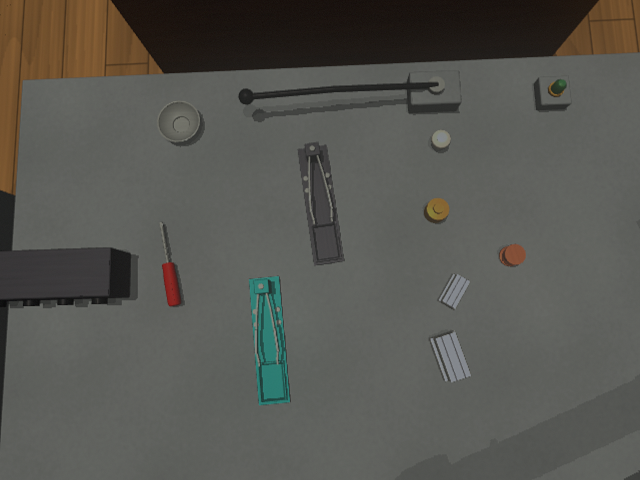

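View pics/scene0.png

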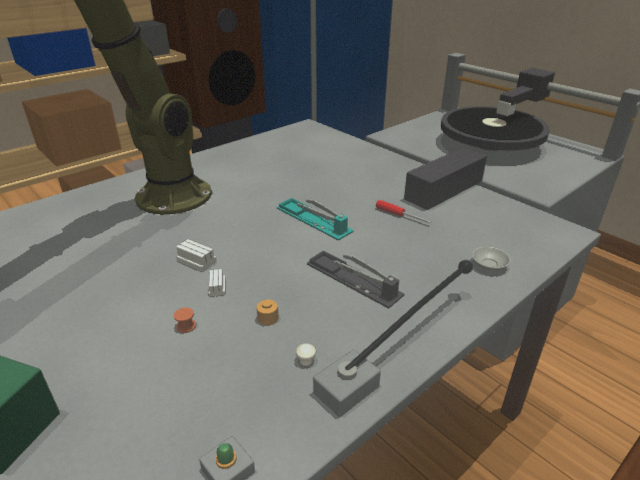

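Top view: dark jig has its spine at (312,150) and pocket at (327,243). The small gauge is at (455,291) and the large one at (451,357). The teal look-alike is at (268,340). A black boom passes above the spine at about row 93.

```bash
cat > h.py <<'E'
import numpy as np, cv2
from scipy.spatial.transform import Rotation as R
from bench import ctrl
def cam(n,s=None):
    """K, R_wc, t_wc (camera -> world)"""
    p=ctrl.camera_params(n)
    if n=='wrist':
        T=np.eye(4);T[:3,:3]=R.from_rotvec(s['tool_rot']).as_matrix();T[:3,3]=s['position'];T=T@p['hand_eye']
        return p['intrinsics'],T[:3,:3],T[:3,3]
    A=cv2.Rodrigues(p['rvec'])[0]; return p['intrinsics'],A.T,-A.T@p['tvec']
def cloud(d,c):
    K,Rm,t=c; v,u=np.mgrid[:d.shape[0],:d.shape[1]]
    P=np.stack([(u-K[0,2])/K[0,0]*d,(v-K[1,2])/K[1,1]*d,d],-1)
    return P@Rm.T+t
def rect(p):
    (c,(w,h),a)=cv2.minAreaRect((p[:,:2]*1000).astype(np.float32))
    if w<h: w,h,a=h,w,a+90
    return np.round(c,1),round(w,1),round(h,1),round((a+90)%180-90,1)
E
python3 - <<'E'
from h import *
f=np.load('top0.npz'); c=cam('top'); P=cloud(f['d'],c); print('cam',c[2])
for n,(u0,u1,v0,v1) in dict(jig=(290,350,135,270),gauge=(435,475,268,312),big=(425,475,325,385),coil=(495,530,240,270),cw=(420,455,195,225),knob=(428,455,127,155),drv=(155,185,220,310),boom=(237,465,65,110),teal=(245,295,270,410),box=(535,575,70,112),bowl=(155,205,98,145)).items():
    q=P[v0:v1,u0:u1].reshape(-1,3); q=q[(f['d'][v0:v1,u0:u1].ravel()>0)]
    z0=np.percentile(q[:,2],10); q=q[(q[:,2]>z0+.004)]
    print(n,round(z0,4),'zmax',q[:,2].max().round(3),'x',q[:,0].min().round(3),q[:,0].max().round(3),'y',q[:,1].min().round(3),q[:,1].max().round(3),rect(q))
for uv in [(312,150),(327,243),(246,97),(340,90),(435,85),(310,146)]:
    print(uv,P[uv[1],uv[0]].round(4))
q=P[268:312,435:475].reshape(-1,3); q=q[q[:,2]>.022]; print('gauge top',rect(q),len(q),np.median(q[:,2]))
E
```

```text
cam [0.43297334 0.08867305 0.95084185]
jig -0.0012 zmax 0.058 x 0.522 0.799 y 0.053 0.177 (array([659.4, 117.6]), 277.3, 120.1, -2.1)
gauge -0.0018 zmax 0.034 x 0.431 0.515 y -0.18 -0.101 (array([ 472.6, -140.9]), 84.9, 75.9, -3.2)
big -0.0016 zmax 0.047 x 0.294 0.406 y -0.171 -0.073 (array([ 349. , -122.8]), 111.3, 93.2, -3.4)
coil -0.0015 zmax 0.038 x 0.508 0.565 y -0.291 -0.222 (array([ 537.4, -256.8]), 67.9, 57.3, 88.1)
cw -0.0014 zmax 0.046 x 0.603 0.663 y -0.152 -0.084 (array([ 632.6, -117.4]), 67.3, 59.2, 87.8)
knob -0.0013 zmax 0.038 x 0.746 0.805 y -0.162 -0.108 (array([ 774.9, -133.9]), 56.6, 52.7, -4.1)
drv -0.0013 zmax 0.029 x 0.451 0.631 y 0.391 0.451 (array([541.4, 420.9]), 180.5, 58.7, 0.9)
boom -0.0015 zmax 0.098 x 0.836 0.95 y -0.191 0.284 (array([892.9,  46.5]), 474.3, 113.1, 89.8)
teal -0.001 zmax 0.058 x 0.257 0.524 y 0.171 0.271 (array([389.7, 222.8]), 266.1, 97.0, -1.3)
box -0.0006 zmax 0.065 x 0.83 0.918 y -0.41 -0.328 (array([ 873.4, -368.3]), 87.5, 80.1, -2.5)
bowl -0.0003 zmax 0.031 x 0.788 0.892 y 0.353 0.454 (array([840. , 403.5]), 104.5, 101.6, 0.5)
(312, 150) [0.7477 0.1271 0.0558]
(327, 243) [0.5718 0.1045 0.0079]
(246, 97) [0.8443 0.248  0.0929]
(340, 90) [0.8584 0.0691 0.076 ]
(435, 85) [ 0.868  -0.1164  0.0599]
(310, 146) [0.7565 0.1308 0.0543]
gauge top (array([441.9, -42.6]), 256.7, 57.7, -73.4) 511 0.029737027087049395
```

Emit:
step_arm([
  [1.6, 3.1, 0, 0, 0, -3.5, 1],
  [1.6, 3.1, 0, 0, 0, -3.5, 1],
  [1.6, 3.1, 0, 0, 0, -3.5, 1],
  [1.6, 3.1, 0, 0, 0, -3.5, 1],
  [1.6, 3.1, 0, 0, 0, -3.5, 1],
])

```text
time: 0.52
position: [0.3091, -0.4516, 0.2221]
tool_rot: [-3.14, -0.08, 0.001]
ft_force: [-0.1, 0.2, 0.4]
grip_width: 0.998
grip_force: 0.0
```

Emit:
step_arm([
  [1.6, 3.1, 0, 0, 0, -3.5, 1],
  [1.6, 3.1, 0, 0, 0, -3.5, 1],
  [1.6, 3.1, 0, 0, 0, -3.5, 1],
  [1.6, 3.1, 0, 0, 0, -3.5, 1],
  [1.6, 3.1, 0, 0, 0, -3.5, 1],
])

```text
time: 0.93
position: [0.3891, -0.2966, 0.2223]
tool_rot: [3.116, -0.398, -0.001]
ft_force: [0.3, 0.0, -0.6]
grip_width: 0.998
grip_force: 0.0
```

Emit:
step_arm([
  [1.6, 3.1, 0, 0, 0, -3.5, 1],
  [1.6, 3.1, 0, 0, 0, -3.5, 1],
  [1.6, 3.1, 0, 0, 0, -3.5, 1],
  [1.6, 3.1, 0, 0, 0, -3.5, 1],
  [0, 0, 0, 0, 0, 0, 1],
])

```text
time: 1.35
position: [0.4559, -0.1664, 0.2227]
tool_rot: [-3.046, 0.756, -0.001]
ft_force: [0.4, 0.6, 0.6]
grip_width: 1.001
grip_force: 0.0
```

```bash
python3 - <<'E'
from h import *
s=ctrl.get_state(); im,d=ctrl.get_image('wrist'); np.savez('w1.npz',im=im,d=d,position=s['position'],tool_rot=s['tool_rot']); cv2.imwrite('pics/w1.png',im[:,:,::-1])
print(s['time'],s['position'],s['tool_rot'],s['qd'].round(3) if hasattr(s['qd'],'round') else s['qd'])
P=cloud(d,cam('wrist',s)); print('table z',np.median(P[...,2]))
E
```

```text
1.35 [ 0.45587968 -0.16637214  0.22268963] [-3.04564818e+00  7.56276137e-01 -1.32639448e-03] [0.04  0.001 0.087 0.004 0.058 0.011 0.169]
table z 0.0003264535952281211
```

View pics/w1.png

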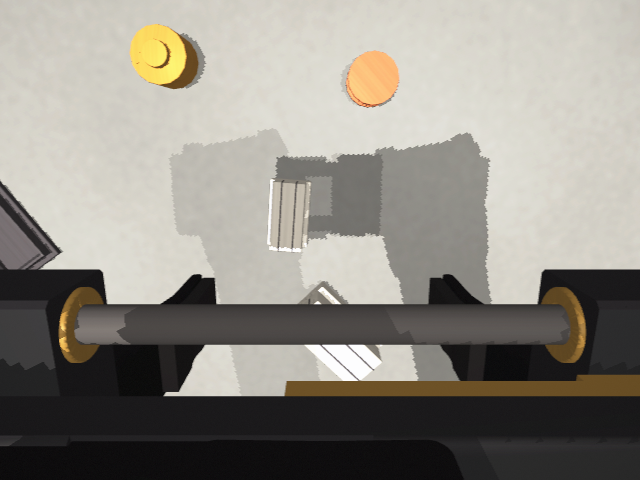

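The wrist view shows the small gauge at about (289,215), with its grooves nearly vertical. The larger gauge is at (345,345), the counterweight at (158,55) and the coil former at (373,78).

```bash
cat >> h.py <<'E'
def load(fn):
    f=np.load(fn); return f['im'],f['d'],dict(position=f['position'],tool_rot=f['tool_rot'])
def snap(n,tag):
    s=ctrl.get_state(); im,d=ctrl.get_image(n)
    np.savez(tag+'.npz',im=im,d=d,position=s['position'],tool_rot=s['tool_rot']); cv2.imwrite(f'pics/{tag}.png',im[:,:,::-1])
    return im,d,s
def onplane(uv,z,c):
    K,Rm,t=c; r=np.array([(uv[0]-K[0,2])/K[0,0],(uv[1]-K[1,2])/K[1,1],1])@Rm.T
    return t+r*(z-t[2])/r[2]
def yaw(s):
    x=R.from_rotvec(s['tool_rot']).as_matrix()[:,0]; return np.degrees(np.arctan2(x[1],x[0]))
E
python3 - <<'E'
from h import *
im,d,s=load('w1.npz'); P=cloud(d,cam('wrist',s)); print('yaw',yaw(s))
B=P[165:265,250:330].reshape(-1,3)
for lo,hi in[(.024,.036),(.006,.016),(.006,.036)]:
    q=B[(B[:,2]>lo)&(B[:,2]<hi)]; 
    for a in(0,): print(lo,len(q),np.median(q[:,2]),rect(q))
# mask-based: pixel minAreaRect of top
m=((P[...,2]>.024)&(P[...,2]<.036)).astype(np.uint8); m[:165]=0;m[265:]=0;m[:,:250]=0;m[:,330:]=0
m=cv2.morphologyEx(m,cv2.MORPH_OPEN,np.ones((5,5)))
r=cv2.minAreaRect(cv2.findNonZero(m)); bx=cv2.boxPoints(r); print(bx)
W=np.array([onplane(b,.030,cam('wrist',s)) for b in bx]); print(W.round(4), W.mean(0))
E=W[1]-W[0];F=W[2]-W[1]; print(np.linalg.norm(E),np.linalg.norm(F),np.degrees(np.arctan2(E[1],E[0])),np.degrees(np.arctan2(F[1],F[0])))
E
```

```text
yaw -27.89054365755337
0.024 2274 0.029488552008457514 (array([ 467.9, -136.3]), 60.4, 28.0, -32.4)
0.006 498 0.011460107382732898 (array([ 467.9, -136.3]), 60.3, 36.0, -32.5)
0.006 2829 0.02923722471864193 (array([ 467.9, -136.3]), 60.5, 36.0, -32.4)
[[267.41153 249.82744]
 [272.02658 180.60179]
 [305.14603 182.80977]
 [300.53098 252.03542]]
[[ 0.4507 -0.108   0.03  ]
 [ 0.501  -0.1411  0.03  ]
 [ 0.4865 -0.1647  0.03  ]
 [ 0.4355 -0.1325  0.03  ]] [ 0.4683968  -0.13660494  0.03      ]
0.060260682300602865 0.027702796100119033 -33.33005034517691 -121.64785606099298
```

Emit:
step_arm([
  [0.4, 1, -3, 0, 0, -1.5, 0.65],
  [0.4, 1, -3, 0, 0, -1.5, 0.65],
  [0.4, 1, -3, 0, 0, -1.5, 0.65],
  [0, 0, -3, 0, 0, 0, 0.65],
  [0, 0, 0, 0, 0, 0, 0.65],
])

```text
time: 1.82
position: [0.4599, -0.1437, 0.0968]
tool_rot: [-3.013, 0.888, 0.018]
ft_force: [-2.1, -0.3, -0.1]
grip_width: 0.716
grip_force: 0.0
```

Emit:
step_arm([
  [0, 0, 0, 0, 0, 0, 0.65],
  [0, 0, 0, 0, 0, 0, 0.65],
  [0, 0, 0, 0, 0, 0, 0.65],
  [0, 0, 0, 0, 0, 0, 0.65],
  [0, 0, 0, 0, 0, 0, 0.65],
])

```text
time: 2.23
position: [0.4658, -0.1452, 0.1041]
tool_rot: [3.012, -0.89, 0.004]
ft_force: [0.3, -0.2, 0.4]
grip_width: 0.649
grip_force: 0.0
```

```bash
python3 - <<'E'
from h import *
im,d,s=snap('wrist','w2'); print(s['position'],yaw(s),s['ft_force'],s['tool_rot'])
P=cloud(d,cam('wrist',s)); h=P[...,2]; near=np.linalg.norm(P[...,:2]-[.468,-.136],axis=2)<.05
for lo,hi in[(.024,.036),(.006,.036)]:
    q=P[near&(h>lo)&(h<hi)]; print(len(q),rect(q) if len(q)>10 else 0, np.median(q[:,2]))
E
```

```text
[ 0.46578359 -0.14515842  0.10412058] -32.91923923473753 [ 0.30731053 -0.23834136  0.44917156] [ 3.01223232 -0.88995478  0.00427406]
4786 (array([ 468.4, -136.6]), 59.8, 28.0, -32.5) 0.02952604066426795
5826 (array([ 468.5, -136.3]), 60.0, 35.6, -32.4) 0.029339878729309682
```

Emit:
step_arm([
  [0.25, 0.88, -1.5, 0, 0, 0.5, 0.65],
  [0, 0, -2.2, 0, 0, 0, 0.65],
  [0, 0, -2.2, 0, 0, 0, 0.65],
  [0, 0, -2.0, 0, 0, 0, 0.65],
  [0, 0, -0.4, 0, 0, 0, 0.65],
])

```text
time: 2.7
position: [0.4651, -0.135, 0.0171]
tool_rot: [-3.017, 0.876, 0.008]
ft_force: [-0.5, -0.6, -0.3]
grip_width: 0.65
grip_force: 0.0
```

Emit:
step_arm([
  [0, 0, 0, 0, 0, 0, 0.65],
  [0, 0, 0, 0, 0, 0, 0.65],
  [0, 0, 0, 0, 0, 0, 0.65],
  [0, 0, 0, 0, 0, 0, 0.65],
  [0, 0, 0, 0, 0, 0, 0.65],
])

```text
time: 3.12
position: [0.4682, -0.136, 0.0207]
tool_rot: [3.017, -0.876, 0.003]
ft_force: [0.0, -1.1, 0.7]
grip_width: 0.65
grip_force: 0.0
```

Now lower 5 mm more and close on the rib.

Emit:
step_arm([
  [0, 0, -0.5, 0, 0, 0, 0.65],
  [0, 0, 0, 0, 0, 0, 0.65],
  [0, 0, 0, 0, 0, 0, 0.65],
  [0, 0, 0, 0, 0, 0, 0.3],
  [0, 0, 0, 0, 0, 0, 0.2],
], force=20)

```text
time: 3.53
position: [0.4673, -0.1356, 0.0146]
tool_rot: [3.017, -0.876, -0.0]
ft_force: [0.4, -0.3, -0.3]
grip_width: 0.567
grip_force: 0.0
```

Emit:
step_arm([
  [0, 0, 0, 0, 0, 0, 0.2],
  [0, 0, 0, 0, 0, 0, 0.2],
  [0, 0, 0, 0, 0, 0, 0.2],
  [0, 0, 0, 0, 0, 0, 0.2],
  [0, 0, 0, 0, 0, 0, 0.2],
])

```text
time: 3.95
position: [0.4673, -0.1358, 0.0146]
tool_rot: [3.017, -0.876, -0.0]
ft_force: [-0.5, -0.6, 0.5]
grip_width: 0.325
grip_force: 20.0
```

Emit:
step_arm([
  [0, 0, 2, 0, 0, 0, 0.2],
  [0, 0, 3.5, 0, 0, 0, 0.2],
  [0, 0, 3.5, 0, 0, 0, 0.2],
  [0.3, 1.2, 3, 0, 0, 4, 0.2],
  [0.3, 2.2, 2, 0, 0, 4, 0.2],
])

```text
time: 4.37
position: [0.4742, -0.1041, 0.1575]
tool_rot: [3.069, -0.666, 0.006]
ft_force: [0.7, -0.3, -1.8]
grip_width: 0.318
grip_force: 20.0
```

Emit:
step_arm([
  [0.3, 3, 2, 0, 0, 5, 0.2],
  [0.5, 3.2, 1, 0, 0, 6, 0.2],
  [0.5, 3.2, 1, 0, 0, 6, 0.2],
  [0.5, 3.2, 0, 0, 0, 6, 0.2],
  [0.5, 2.5, 0, 0, 0, 5, 0.2],
])

```text
time: 4.78
position: [0.4964, 0.0525, 0.1953]
tool_rot: [-3.139, -0.11, -0.002]
ft_force: [1.0, -0.2, -2.3]
grip_width: 0.318
grip_force: 20.0
```

Emit:
step_arm([
  [0.4, 2, 0, 0, 0, 3.5, 0.2],
  [0, 1, 0, 0, 0, 0, 0.2],
  [0, 0, 0, 0, 0, 0, 0.2],
  [0, 0, 0, 0, 0, 0, 0.2],
  [0, 0, 0, 0, 0, 0, 0.2],
])

```text
time: 5.2
position: [0.5002, 0.0771, 0.1941]
tool_rot: [3.135, 0.189, -0.002]
ft_force: [0.1, 0.1, -1.2]
grip_width: 0.317
grip_force: 20.0
```

```bash
python3 - <<'E'
from h import *
im,d,s=snap('wrist','w3'); print(s['position'],yaw(s),s['tool_rot'],s['ft_force'],s['grip_width'])
E
```

```text
[0.50020272 0.07714722 0.19409665] 6.903612059556681 [ 3.13474209e+00  1.89083563e-01 -1.77380272e-03] [ 0.14447544  0.12556894 -1.21057208] 0.3169966110824185
```

View pics/w3.png

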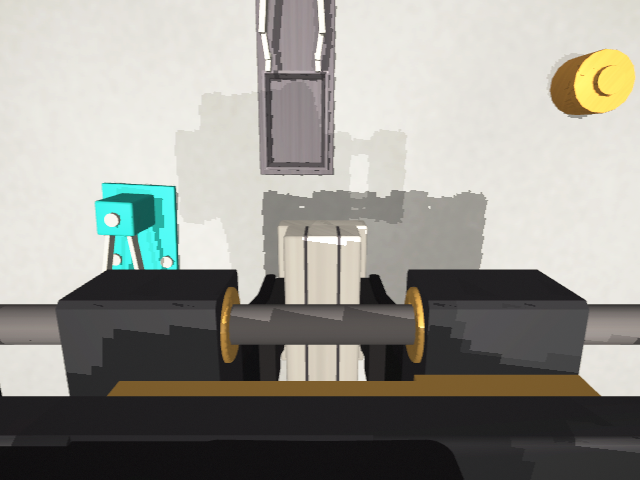

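The wrist view shows the pocket interior at about u 267–330, v 75–167, with the jig's front edge at v≈174. The gauge is held straight between the fingers at (320,300), and the teal jig is clear on the left.

```bash
cat >> h.py <<'E'
def jigfit(P,near,zlo=.004,zhi=.022):
    q=P[near&(P[...,2]>zlo)&(P[...,2]<zhi)][:,:2]
    c,w,h,a=rect(q); a=np.radians(a)
    for _ in range(4): # refine: fit both long edges by binned extremes
        ex=np.array([np.cos(a),np.sin(a)]);ey=np.array([-ex[1],ex[0]]); x=q@ex;y=q@ey
        b=np.arange(x.min()+.006,x.max()-.006,.004); L=[];H=[];X=[]
        for t in b:
            m=np.abs(x-t)<.002
            if m.sum()>10: X.append(t);L.append(y[m].min());H.append(y[m].max())
        k1=np.polyfit(X,np.array(L),1);k2=np.polyfit(X,np.array(H),1); a+=(k1[0]+k2[0])/2
    ex=np.array([np.cos(a),np.sin(a)]);ey=np.array([-ex[1],ex[0]]); x=q@ex;y=q@ey
    yc=(np.median(L)+np.median(H))/2; m=np.abs(y-yc)<.025
    yb=y[m]; xe=np.median([x[m][np.abs(yb-yc-t)<.002].min() for t in np.arange(-.02,.021,.004)])
    print('heading',np.degrees(a),'width',np.median(H)-np.median(L),'slopes',k1[0],k2[0],'front edge centre',xe*ex+yc*ey,'pocket',(xe+.042)*ex+yc*ey)
    return a,(xe+.042)*ex+yc*ey
E
python3 - <<'E'
from h import *
im,d,s=load('w3.npz'); P=cloud(d,cam('wrist',s)); v,u=np.mgrid[:480,:640]
near=(u>235)&(u<355)&(v<190)&(d>0)
a,p=jigfit(P,near)
# inner pocket: floor points
ex=np.array([np.cos(a),np.sin(a)]);ey=np.array([-ex[1],ex[0]])
rel=P[...,:2]-p; X=rel@ex;Y=rel@ey
for t in(.0,.01,-.01):
    m=near&(np.abs(X-t)<.0012); o=np.argsort(Y[m]); 
    yy=Y[m][o]*1000; zz=P[...,2][m][o]*1000; w=zz>13; print('wall top y',yy[w&(yy<0)].min().round(1),yy[w&(yy<0)].max().round(1),yy[w&(yy>0)].min().round(1),yy[w&(yy>0)].max().round(1),'floor z',np.median(zz[np.abs(yy)<12]))
m=near&(np.abs(Y)<.012); z=P[...,2]; w=m&(z>.013)&(np.abs(X)<.05); xx=X[w]*1000; print('wall top x front',np.sort(xx[xx<0])[[3,-3]],'back',np.sort(xx[xx>0])[[3,-3]] if (xx>0).any() else '')
# gauge in hand
g=(v>215)&(v<300)&(u>275)&(u<370)&(z>.16)&(z<.24); q=P[g]; c=q.mean(0)
zt=np.percentile(q[:,2],90); t=q[q[:,2]>zt-.004]; n=np.linalg.svd(t-t.mean(0))[2][2]; print('gauge top z',zt,'normal',n,rect(t))
E
```

```text
heading 6.501984009651571 width 0.05926031779331195 slopes -0.0011314279084914164 0.001131427908685203 front edge centre [0.53154059 0.10308549] pocket [0.57327044 0.10784147]
wall top y -24.3 -22.0 20.8 24.6 floor z 5.433118325898489
wall top y -25.0 -21.9 20.6 25.0 floor z 5.529554941765269
wall top y -24.4 -22.1 21.1 24.9 floor z 5.468230795055179
wall top x front [-37.11439079 -33.31544713] back [32.84669923 36.38371432]
gauge top z 0.20966105891747178 normal [0.02882837 0.00731383 0.99955762] (array([519.6,  80.1]), 34.9, 24.9, -83.2)
```

Emit:
step_arm([
  [1.8, 0.77, -1, 0, 0, -0.4, 0.2],
  [1.8, 0.77, -2, 0, 0, 0, 0.2],
  [1.8, 0.77, -2, 0, 0, 0, 0.2],
  [1.8, 0.77, -2, 0, 0, 0, 0.2],
  [0, 0, 0, 0, 0, 0, 0.2],
])

```text
time: 5.67
position: [0.5723, 0.1089, 0.1196]
tool_rot: [-3.135, -0.18, 0.01]
ft_force: [-0.0, -0.3, -1.6]
grip_width: 0.318
grip_force: 20.0
```

Emit:
step_arm([
  [0, 0, 0, 0, 0, 0, 0.2],
  [0, 0, 0, 0, 0, 0, 0.2],
  [0, 0, 0, 0, 0, 0, 0.2],
  [0, 0, 0, 0, 0, 0, 0.2],
  [0, 0, 0, 0, 0, 0, 0.2],
])

```text
time: 6.08
position: [0.5726, 0.1097, 0.1258]
tool_rot: [3.135, 0.183, 0.003]
ft_force: [-0.2, 0.7, -0.6]
grip_width: 0.32
grip_force: 20.0
```

```bash
python3 - <<'E'
from h import *
im,d,s=snap('wrist','w4'); print(s['position'],yaw(s),s['tool_rot'])
P=cloud(d,cam('wrist',s)); z=P[...,2]
a=np.radians(6.5); ex=np.array([np.cos(a),np.sin(a)]);ey=np.array([-ex[1],ex[0]])
rel=P[...,:2]-[.5733,.1078]; X=rel@ex*1000;Y=rel@ey*1000
tc=(s['position'][:2]-np.array([.5733,.1078])); print('tcp in pocket frame (world-ish axes)',tc@ex*1000,tc@ey*1000)
# held gauge end: top at tcp+.0154
zt=s['position'][2]+.0154
g=(np.abs(z-zt)<.005)&(np.abs(X)<60)&(np.abs(Y)<15)&(X>10); print('gauge top: n',g.sum(),'Xmax',np.percentile(X[g],99),'Y',np.percentile(Y[g],[1,99]), 'z by X',[(x0,np.median(z[g&(np.abs(X-x0)<2)]).round(4)) for x0 in(16,20,24,28)])
# base plate edges beyond the gauge
m=(z>.003)&(z<.010)&(X>60)&(X<120)&(np.abs(Y)<40)
for x0 in(65,80,95,110):
    k=m&(np.abs(X-x0)<2); print(x0,k.sum(),np.percentile(Y[k],[1,99]) if k.sum()>20 else '')
# blades
for x0 in(36,45,60,78,90,110):
    k=(z>.03)&(z<.055)&(np.abs(X-x0)<1.5)&(np.abs(Y)<30); print('blade',x0,[ (np.percentile(Y[k&sd],[2,98]).round(1),np.median(z[k&sd]).round(4)) for sd in(Y>0,Y<0) if (k&sd).sum()>3])
E
```

```text
[0.57260855 0.10966369 0.12581858] 6.67302484892088 [3.13528664e+00 1.82782562e-01 3.09376759e-03]
tcp in pocket frame (world-ish axes) -0.476030483380905 1.9299834958465103
gauge top: n 4242 Xmax 31.27557112303274 Y [-12.88291983  14.70562661] z by X [(16, np.float64(0.1407)), (20, np.float64(0.1407)), (24, np.float64(0.1407)), (28, np.float64(0.1407))]
65 479 [-29.74429473  29.29025603]
80 521 [-29.27448638  29.53604819]
95 511 [-29.24192801  29.30536169]
110 562 [-29.35136228  29.55184952]
blade 36 [(array([15.8, 18.5]), np.float64(0.0403)), (array([-19. , -15.9]), np.float64(0.0404))]
blade 45 [(array([15.4, 19.3]), np.float64(0.0432)), (array([-19.2, -15.3]), np.float64(0.0432))]
blade 60 [(array([18.1, 21.7]), np.float64(0.0464)), (array([-21.8, -18.2]), np.float64(0.0461))]
blade 78 [(array([16.8, 21. ]), np.float64(0.0462)), (array([-20.8, -16.8]), np.float64(0.0464))]
blade 90 [(array([15.9, 20.3]), np.float64(0.0465)), (array([-19.9, -15.9]), np.float64(0.0463))]
blade 110 [(array([14.1, 17.3]), np.float64(0.0452)), (array([-17.3, -14.1]), np.float64(0.0451))]
```

View pics/w4.png

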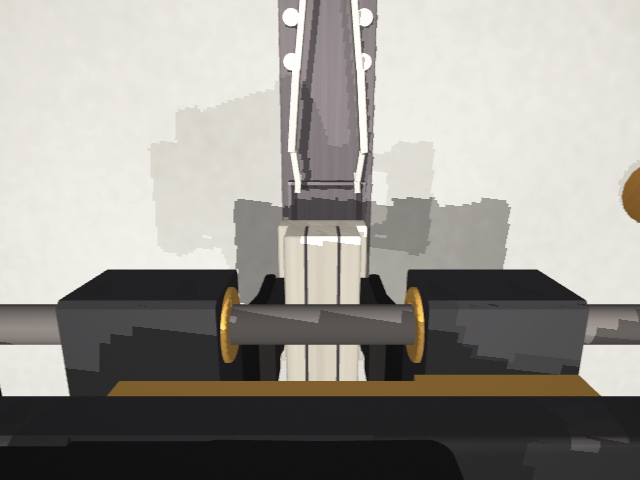

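Emit:
step_arm([
  [-0.07, -0.17, -1, 0, 0, -0.2, 0.2],
  [0, 0, -2, 0, 0, 0, 0.2],
  [0, 0, -2, 0, 0, 0, 0.2],
  [0, 0, -1.5, 0, 0, 0, 0.2],
  [0, 0, 0, 0, 0, 0, 0.2],
])

```text
time: 6.55
position: [0.5686, 0.1074, 0.0557]
tool_rot: [3.136, 0.178, -0.01]
ft_force: [-0.1, -0.7, -1.6]
grip_width: 0.322
grip_force: 20.0
```

Emit:
step_arm([
  [0, 0, 0, 0, 0, 0, 0.2],
  [0, 0, 0, 0, 0, 0, 0.2],
  [0, 0, 0, 0, 0, 0, 0.2],
  [0, 0, 0, 0, 0, 0, 0.2],
  [0, 0, 0, 0, 0, 0, 0.2],
])

```text
time: 6.97
position: [0.5723, 0.1086, 0.0605]
tool_rot: [3.136, 0.178, 0.002]
ft_force: [-0.6, -0.6, -1.6]
grip_width: 0.319
grip_force: 20.0
```

```bash
python3 - <<'E'
from h import *
im,d,s=snap('wrist','w5'); print(s['position'],yaw(s),s['tool_rot'])
P=cloud(d,cam('wrist',s)); z=P[...,2]
a=np.radians(6.5); ex=np.array([np.cos(a),np.sin(a)]);ey=np.array([-ex[1],ex[0]])
rel=P[...,:2]-[.5733,.1078]; X=rel@ex*1000;Y=rel@ey*1000
tc=(s['position'][:2]-np.array([.5733,.1078])); print('tcp',tc@ex*1000,tc@ey*1000)
zt=s['position'][2]+.0154
g=(np.abs(z-zt)<.004)&(np.abs(X)<40)&(np.abs(Y)<19)&(X>10)&(im.min(2)>120); print('gauge',g.sum(),np.percentile(X[g],99),np.percentile(Y[g],[1,99]))
for x0 in(36,45,60,78,90):
    k=(z>.033)&(z<.055)&(np.abs(X-x0)<1.5)&(np.abs(Y)<30); print('blade',x0,[np.percentile(Y[k&sd],[2,98]).round(1) for sd in(Y>0,Y<0) if (k&sd).sum()>3])
for x0 in(65,80,95):
    k=(z>.003)&(z<.010)&(np.abs(Y)<40)&(np.abs(X-x0)<2); print(x0,np.percentile(Y[k],[1,99]))
E
```

```text
[0.57227129 0.10860239 0.06050142] 6.511361244169318 [3.13636108e+00 1.78407141e-01 2.48260874e-03]
tcp -0.9312592704727822 0.9136891380221194
gauge 4051 30.755399412179322 [-11.82786903  15.39737147]
blade 36 [array([15.8, 18.6]), array([-18.8, -15.9])]
blade 45 [array([15.2, 19.3]), array([-19.4, -15.4])]
blade 60 [array([18. , 22.1]), array([-22. , -18.2])]
blade 78 [array([16.7, 20.8]), array([-21. , -16.8])]
blade 90 [array([15.9, 20.1]), array([-20.4, -16. ])]
65 [-29.51665891  29.18894307]
80 [-29.4034517   29.20324994]
95 [-29.49413955  29.17099784]
```

Emit:
step_arm([
  [-0.02, -0.12, 0, 0, 0, 0, 0.2],
  [0, 0, -0.9, 0, 0, 0, 0.2],
  [0, 0, -0.9, 0, 0, 0, 0.2],
  [0, 0, -0.7, 0, 0, 0, 0.2],
  [0, 0, 0, 0, 0, 0, 0.2],
])

```text
time: 7.43
position: [0.5696, 0.1068, 0.032]
tool_rot: [3.136, 0.178, -0.007]
ft_force: [-0.6, -0.3, -2.0]
grip_width: 0.323
grip_force: 20.0
```

Emit:
step_arm([
  [0, 0, -0.3, 0, 0, 0, 0.2],
  [0, 0, -0.3, 0, 0, 0, 0.2],
  [0, 0, -0.2, 0, 0, 0, 0.2],
  [0, 0, -0.2, 0, 0, 0, 0.2],
  [0, 0, 0, 0, 0, 0, 0.2],
])

```text
time: 7.85
position: [0.5713, 0.1072, 0.0243]
tool_rot: [3.136, 0.179, -0.001]
ft_force: [0.1, -0.1, -2.3]
grip_width: 0.323
grip_force: 20.0
```

Emit:
step_arm([
  [0, 0, 0, 0, 0, 0, 0.2],
  [0, 0, 0, 0, 0, 0, 0.2],
  [0, 0, 0, 0, 0, 0, 0.2],
  [0, 0, 0, 0, 0, 0, 0.2],
  [0, 0, 0, 0, 0, 0, 0.2],
])

```text
time: 8.27
position: [0.5715, 0.1073, 0.0247]
tool_rot: [3.136, 0.178, 0.0]
ft_force: [-0.2, 0.1, -0.9]
grip_width: 0.32
grip_force: 20.0
```

Emit:
step_arm([
  [0, 0, -0.15, 0, 0, 0, 0.2],
  [0, 0, -0.1, 0, 0, 0, 0.2],
  [0, 0, -0.1, 0, 0, 0, 0.2],
  [0, 0, 0, 0, 0, 0, 0.2],
  [0, 0, 0, 0, 0, 0, 0.2],
])

```text
time: 8.68
position: [0.5713, 0.1073, 0.0209]
tool_rot: [3.136, 0.179, -0.001]
ft_force: [0.6, 0.5, -1.9]
grip_width: 0.321
grip_force: 20.0
```

Emit:
step_arm([
  [0, 0, -0.05, 0, 0, 0, 0.2],
  [0, 0, 0, 0, 0, 0, 0.2],
  [0, 0, 0, 0, 0, 0, 0.37],
  [0, 0, 0, 0, 0, 0, 0.45],
  [0, 0, 0, 0, 0, 0, 0.5],
])

```text
time: 9.1
position: [0.5717, 0.1074, 0.0209]
tool_rot: [3.136, 0.179, 0.001]
ft_force: [-0.5, 0.3, 0.1]
grip_width: 0.441
grip_force: 0.0
```

Emit:
step_arm([
  [0, 0, 0, 0, 0, 0, 0.5],
  [0, 0, 0, 0, 0, 0, 0.5],
  [0, 0, 0.3, 0, 0, 0, 0.5],
  [0, 0, 1.2, 0, 0, 0, 0.5],
  [0, 0, 2, 0, 0, 0, 0.5],
])

```text
time: 9.52
position: [0.5698, 0.107, 0.0548]
tool_rot: [3.136, 0.179, -0.006]
ft_force: [-0.2, -0.5, -0.5]
grip_width: 0.501
grip_force: 0.0
```

Emit:
step_arm([
  [0, 0, 3, 0, 0, 0, 0.6],
  [0, 0, 3, 0, 0, 0, 0.6],
  [-1.5, 0, 2, 0, 0, 0, 0.6],
  [-1.5, 0, 0, 0, 0, 0, 0.6],
  [0, 0, 0, 0, 0, 0, 0.6],
])

```text
time: 9.93
position: [0.5405, 0.1082, 0.1382]
tool_rot: [3.135, 0.181, 0.004]
ft_force: [-0.6, 0.6, 0.0]
grip_width: 0.597
grip_force: 0.0
```

Emit:
step_arm([
  [-2, 0, 0, 0, 0, 0, 0.6],
  [-1.5, 0, 0, 0, 0, 0, 0.6],
  [0, 0, 0, 0, 0, 0, 0.6],
  [0, 0, 0, 0, 0, 0, 0.6],
  [0, 0, 0, 0, 0, 0, 0.6],
])

```text
time: 10.35
position: [0.5074, 0.1071, 0.1358]
tool_rot: [3.137, 0.178, 0.002]
ft_force: [0.5, -0.2, -0.2]
grip_width: 0.598
grip_force: 0.0
```

```bash
cat >> h.py <<'E'
PK=np.array([.5733,.1078]); A=np.radians(6.5); EX=np.array([np.cos(A),np.sin(A)]); EY=np.array([-EX[1],EX[0]])
def rel(P): r=P[...,:2]-PK; return r@EX*1000,r@EY*1000
E
python3 - <<'E'
from h import *
im,d,s=snap('wrist','w6'); print(s['position'],yaw(s),s['tool_rot'],s['time'])
P=cloud(d,cam('wrist',s)); z=P[...,2]; X,Y=rel(P)
g=(z>.030)&(z<.042)&(np.abs(X)<31.5)&(np.abs(Y)<17.5); q=P[g]; print('top z',np.median(q[:,2]),rect(q))
k=np.median(q[:,2]); 
f=np.linalg.lstsq(np.c_[X[g]/1000,Y[g]/1000,np.ones(g.sum())],z[g],rcond=None)[0]; print('slopes',f)
print('gauge X',np.percentile(X[g],[.5,99.5]),'Y',np.percentile(Y[g],[.5,99.5]))
for x0 in(65,80,95):
    m=(z>.003)&(z<.010)&(np.abs(Y)<40)&(np.abs(X-x0)<2); print(x0,np.percentile(Y[m],[1,99]))
E
```

```text
[0.50743337 0.10708726 0.13582689] 6.494519913973816 [3.13651337e+00 1.77953584e-01 1.57683211e-03] 10.35
top z 0.03549378852404178 (array([573. , 108.5]), 60.2, 28.0, 6.1)
slopes [-0.00181772  0.00054656  0.03548756]
gauge X [-30.03107603  29.69507117] Y [-13.01079747  14.66039117]
65 [-29.27220483  29.39721226]
80 [-29.29226455  29.36699802]Traceback (most recent call last):
  File "<stdin>", line 9, in <module>
    return _quantile_unchecked(
        a, q, axis, out, overwrite_input, method, keepdims, weights)
    return _ureduce(a,
                    func=_quantile_ureduce_func,
    ...<5 lines>...
                    overwrite_input=overwrite_input,
                    method=method)
    r = func(a, **kwargs)
    result = _quantile(arr,
                       quantiles=q,
    ...<2 lines>...
                       out=out,
                       weights=wgt)
    slices_having_nans = np.isnan(arr[-1, ...])
                                  ~~~^^^^^^^^^
IndexError: index -1 is out of bounds for axis 0 with size 0
```

View pics/w6.png

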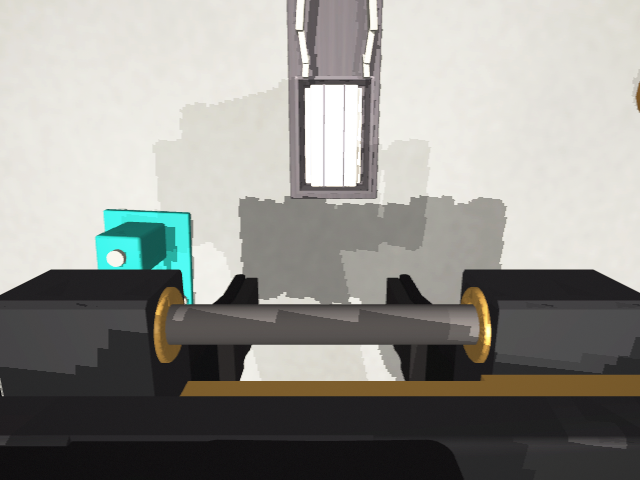

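The gauge is seated flat and centred in the pocket at about (333,135) in the wrist view. Next I'll measure the bright posts beside the blades before approaching the grip flats.

```bash
python3 - <<'E'
from h import *
for fn in('w4.npz','w5.npz'):
    im,d,s=load(fn); P=cloud(d,cam('wrist',s)); z=P[...,2]; X,Y=rel(P)
    m=((z>.009)&(np.abs(Y)>22.5)&(np.abs(Y)<45)&(X>55)&(X<190)).astype(np.uint8)
    n,l,st,c=cv2.connectedComponentsWithStats(m)
    for i in range(1,n):
        if st[i,4]>25: k=l==i; print(fn,c[i].round(),'X',np.percentile(X[k],[2,98]).round(1),'Y',np.percentile(Y[k],[2,98]).round(1),'z',np.percentile(z[k],[5,50,98]).round(4))
    m=(z>.036)&(X>50)&(X<110)&(np.abs(Y)<30)
    print([(x,np.abs(Y[m&(np.abs(X-x)<1)]).max().round(1)) for x in range(52,110,4)])
s=ctrl.get_state(); G=PK+.078*EX; print('delta cm',(G-s['position'][:2])*100,'z',s['position'][2])
E
```

```text
[(52, np.float64(20.3)), (56, np.float64(21.8)), (60, np.float64(21.8)), (64, np.float64(21.7)), (68, np.float64(21.7)), (72, np.float64(21.6)), (76, np.float64(20.9)), (80, np.float64(20.9)), (84, np.float64(20.3)), (88, np.float64(20.7)), (92, np.float64(20.2)), (96, np.float64(19.6)), (100, np.float64(19.1)), (104, np.float64(18.0)), (108, np.float64(17.4))]
[(52, np.float64(20.6)), (56, np.float64(22.2)), (60, np.float64(22.1)), (64, np.float64(21.9)), (68, np.float64(21.8)), (72, np.float64(21.8)), (76, np.float64(21.0)), (80, np.float64(21.0)), (84, np.float64(20.4)), (88, np.float64(20.4)), (92, np.float64(20.4)), (96, np.float64(19.6)), (100, np.float64(19.1)), (104, np.float64(17.9)), (108, np.float64(17.5))]
delta cm [14.33569739  0.94854108] z 0.13572751501570177
```

Emit:
step_arm([
  [3, 0.2, 0, 0, 0, 0, 0.7],
  [3, 0.2, 0, 0, 0, 0, 0.7],
  [3, 0.2, 0, 0, 0, 0, 0.7],
  [3, 0.2, 0, 0, 0, 0, 0.7],
  [2.35, 0.06, 0, 0, 0, 0, 0.7],
])

```text
time: 10.82
position: [0.6528, 0.1156, 0.1345]
tool_rot: [-3.136, -0.176, 0.0]
ft_force: [-0.5, 0.5, 0.2]
grip_width: 0.696
grip_force: 0.0
```

Emit:
step_arm([
  [0, 0, -1, 0, 0, 0, 0.7],
  [0, 0, -1, 0, 0, 0, 0.7],
  [0, 0, -1, 0, 0, 0, 0.7],
  [0, 0, 0, 0, 0, 0, 0.7],
  [0, 0, 0, 0, 0, 0, 0.7],
])

```text
time: 11.23
position: [0.6484, 0.1157, 0.1044]
tool_rot: [3.136, 0.179, -0.004]
ft_force: [0.4, -0.5, -0.3]
grip_width: 0.7
grip_force: 0.0
```

```bash
python3 - <<'E'
from h import *
s=ctrl.get_state(); G=PK+.078*EX-.0009*EY; print('delta cm',(G-s['position'][:2])*100,'z',s['position'][2],yaw(s),s['tool_rot'],s['grip_width'])
E
```

```text
delta cm [0.2500641  0.00234599] z 0.10443014083519998 6.550247057932338 [ 3.13579074  0.17944364 -0.00401592] 0.7000028195136694
```

Emit:
step_arm([
  [0, 0, -2, 0, 0, 0, 0.7],
  [0, 0, -2, 0, 0, 0, 0.7],
  [0, 0, -1.5, 0, 0, 0, 0.7],
  [0, 0, -1.2, 0, 0, 0, 0.7],
  [0, 0, -0.6, 0, 0, 0, 0.7],
])

```text
time: 11.65
position: [0.6489, 0.1155, 0.0311]
tool_rot: [3.136, 0.179, -0.003]
ft_force: [-0.0, -0.5, -1.0]
grip_width: 0.697
grip_force: 0.0
```

Emit:
step_arm([
  [0, 0, -0.3, 0, 0, 0, 0.7],
  [0, 0, 0, 0, 0, 0, 0.7],
  [0, 0, 0, 0, 0, 0, 0.7],
  [0, 0, 0, 0, 0, 0, 0.7],
  [0, 0, 0, 0, 0, 0, 0.7],
])

```text
time: 12.07
position: [0.6506, 0.1161, 0.0305]
tool_rot: [-3.136, -0.178, -0.002]
ft_force: [0.3, -0.5, 0.7]
grip_width: 0.7
grip_force: 0.0
```

```bash
python3 - <<'E'
from h import *
s=ctrl.get_state(); G=PK+.078*EX-.0009*EY; print('delta cm',(G-s['position'][:2])*100,'z',s['position'][2],yaw(s),s['grip_width'],s['ft_force'])
E
```

```text
delta cm [ 0.03162939 -0.03743153] z 0.030549728875104862 6.513620951798623 0.6997342129169393 [ 0.32092795 -0.5310166   0.68115844]
```

Emit:
step_arm([
  [0.03, -0.04, -0.45, 0, 0, 0, 0.7],
  [0, 0, -0.4, 0, 0, 0, 0.7],
  [0, 0, 0, 0, 0, 0, 0.6],
  [0, 0, 0, 0, 0, 0, 0.5],
  [0, 0, 0, 0, 0, 0, 0.5],
], force=25)

```text
time: 12.48
position: [0.6501, 0.1155, 0.0209]
tool_rot: [3.137, 0.179, -0.0]
ft_force: [0.8, 0.3, -0.0]
grip_width: 0.557
grip_force: 0.0
```

Emit:
step_arm([
  [0, 0, 0, 0, 0, 0, 0.48],
  [0, 0, 0, 0, 0, 0, 0.46],
  [0, 0, 0, 0, 0, 0, 0.44],
  [0, 0, 0, 0, 0, 0, 0.42],
  [0, 0, 0, 0, 0, 0, 0.4],
])

```text
time: 12.9
position: [0.65, 0.1155, 0.0212]
tool_rot: [3.136, 0.179, -0.001]
ft_force: [-1.6, -0.4, 1.6]
grip_width: 0.421
grip_force: 3.7
```

Emit:
step_arm([
  [0, 0, 0, 0, 0, 0, 0.4],
  [0, 0, 0, 0, 0, 0, 0.38],
  [0, 0, 0, 0, 0, 0, 0.36],
  [0, 0, 0, 0, 0, 0, 0.345],
  [0, 0, 0, 0, 0, 0, 0.345],
])

```text
time: 13.32
position: [0.6497, 0.1155, 0.0211]
tool_rot: [3.136, 0.179, -0.002]
ft_force: [-4.3, -0.4, 3.6]
grip_width: 0.354
grip_force: 5.1
```

```bash
python3 - <<'E'
from h import *
im,d,s=snap('wrist','w7'); snap('top','t7'); snap('scene','s7')
print(s['position'],s['grip_width'],s['grip_force'],yaw(s))
P=cloud(d,cam('wrist',s)); z=P[...,2]; X,Y=rel(P)
for x0 in (100,110,120,130,140,150):
    k=(z>.036)&(z<.055)&(np.abs(X-x0)<1)&(np.abs(Y)<30); print(x0,[np.percentile(Y[k&sd],[5,95]).round(1) for sd in(Y>0,Y<0) if (k&sd).sum()>3])
E
```

```text
[0.64968623 0.11553622 0.0211128 ] 0.3537933269538875 5.106958751566708 6.524900770634099
100 [array([10.9, 14.7]), array([-14.8, -11.1])]
110 [array([10.5, 13.4]), array([-13.6, -10.6])]
120 [array([10.1, 12.9]), array([-12.9, -10.1])]
130 [array([ 9.6, 12.4]), array([-12.4,  -9.7])]
140 [array([ 8.8, 11.6]), array([-11.7,  -8.8])]
150 [array([ 7.7, 10.5]), array([-10.7,  -7.8])]
```

View pics/w7.png

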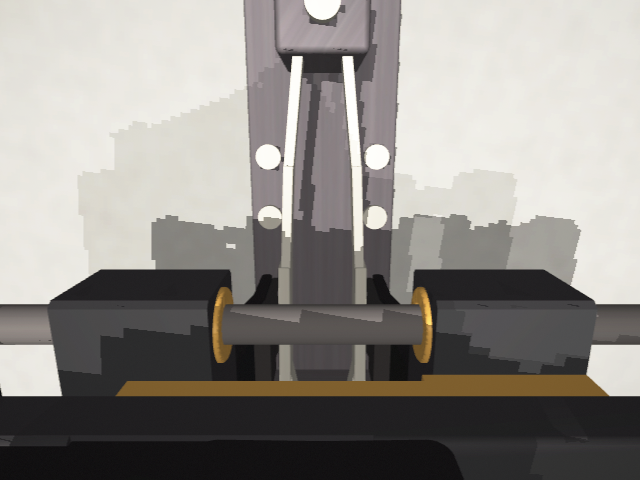

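Both arms are gripped symmetrically (blades at u≈292 and 355) and have turned inward about 0.059 rad. I'll close to 28 mm (0.322).

Emit:
step_arm([
  [0, 0, 0, 0, 0, 0, 0.335],
  [0, 0, 0, 0, 0, 0, 0.328],
  [0, 0, 0, 0, 0, 0, 0.322],
  [0, 0, 0, 0, 0, 0, 0.322],
  [0, 0, 0, 0, 0, 0, 0.322],
])

```text
time: 13.88
position: [0.6496, 0.1155, 0.0211]
tool_rot: [3.136, 0.179, -0.002]
ft_force: [-4.5, -0.4, 4.3]
grip_width: 0.326
grip_force: 6.0
```

Emit:
step_arm([
  [0, 0, 0, 0, 0, 0, 0.322],
  [0, 0, 0, 0, 0, 0, 0.322],
  [0, 0, 0, 0, 0, 0, 0.322],
  [0, 0, 0, 0, 0, 0, 0.322],
  [0, 0, 0, 0, 0, 0, 0.322],
])

```text
time: 14.3
position: [0.6496, 0.1155, 0.0211]
tool_rot: [3.136, 0.179, -0.002]
ft_force: [-5.6, -0.9, 4.4]
grip_width: 0.325
grip_force: 6.0
```

```bash
python3 - <<'E'
from h import *
r=[]
im0,d0,s0=load('w5.npz'); P0=cloud(d0,cam('wrist',s0)); X0,Y0=rel(P0); z0=P0[...,2]
im,d,s=snap('wrist','w8'); t,td,_=snap('top','t8'); sc,sd_,_=snap('scene','s8')
print(s['time'],s['position'],s['grip_width'],s['grip_force'],np.abs(s['qd']).max(),s['ft_force'])
P=cloud(d,cam('wrist',s)); z=P[...,2]; X,Y=rel(P)
def ed(X,Y,z,x0,sd):
    k=(z>.036)&(z<.055)&(np.abs(X-x0)<1)&(np.abs(Y)<30)&(sd*Y>0); return np.percentile(sd*Y[k],[5,95]) if k.sum()>3 else np.array([np.nan]*2)
for x0 in (104,108,112,116,120,130):
    for sd in(1,-1):
        o=ed(X0,Y0,z0,x0,sd);n=ed(X,Y,z,x0,sd); print(x0,sd,n.round(1),'turn',((o-n).mean()/(173-x0)).round(4))
out=[cv2.resize(t[185:265,280:365,::-1],None,fx=4.5,fy=4.5,interpolation=cv2.INTER_CUBIC)]
cv2.imwrite('pics/t8c.png',out[0]); cv2.imwrite('pics/s8c.png',cv2.resize(sc[230:320,290:410,::-1],None,fx=5,fy=5,interpolation=cv2.INTER_CUBIC))
E
```

```text
14.3 [0.64963954 0.11551436 0.02110055] 0.32460367193206197 6.010664000641555 0.0021493486901849913 [-5.6305595  -0.91300636  4.4039542 ]
104 1 [ 9.9 12.6] turn 0.0702
104 -1 [10.  12.7] turn 0.072
108 1 [ 9.8 12.5] turn 0.0721
108 -1 [ 9.9 12.6] turn 0.0711
112 1 [ 9.6 12.4] turn 0.0719
112 -1 [ 9.7 12.5] turn 0.0709
116 1 [ 9.5 12.4] turn 0.0658
116 -1 [ 9.6 12.4] turn 0.0724
120 1 [ 9.4 12.2] turn nan
120 -1 [ 9.5 12.3] turn nan
130 1 [ 9.1 12. ] turn nan
130 -1 [ 9.2 12.1] turn nan
```

View pics/s8c.png

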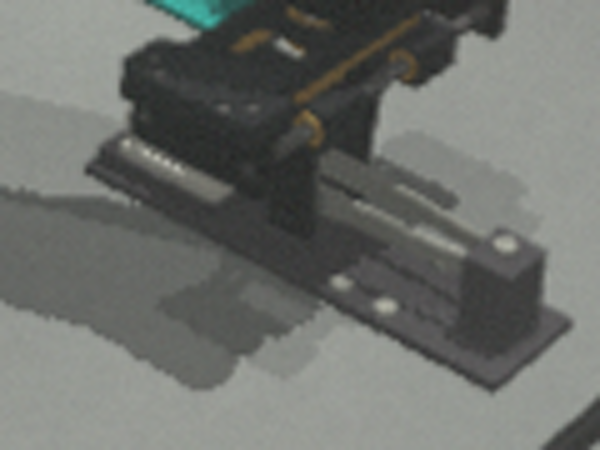

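View pics/t8c.png

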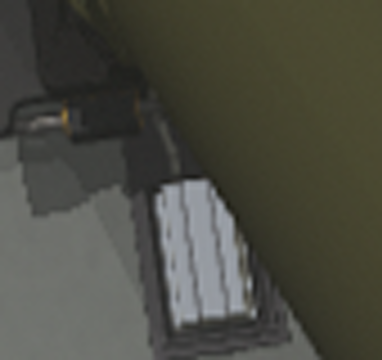

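Both arms have turned about 0.071 rad at 6.0 N, which is the mark. The left tip lines up with the groove in the top crop, and the gauge is still seated at about (205,255) there. I'll hold once more, then hand in.

Emit:
step_arm([
  [0, 0, 0, 0, 0, 0, 0.322],
  [0, 0, 0, 0, 0, 0, 0.322],
  [0, 0, 0, 0, 0, 0, 0.322],
  [0, 0, 0, 0, 0, 0, 0.322],
  [0, 0, 0, 0, 0, 0, 0.322],
])

```text
time: 14.87
position: [0.6496, 0.1155, 0.0211]
tool_rot: [3.136, 0.179, -0.002]
ft_force: [-4.9, -0.8, 3.9]
grip_width: 0.325
grip_force: 6.0
```

```bash
python3 -c "
from bench import ctrl
s=ctrl.get_state(); print(s['time'],s['grip_width'],s['grip_force']); print(ctrl.close_job())"
```

```text
14.8667 0.3247031459514858 6.011497594881803
the job is handed in; nothing more can be done
None
```

I handed the job in at 14.9 s with the gauge seated flat and the tweezers held steady at the 12 mm mark (6.0 N, both arms turned about 0.071 rad), but no verdict came back.

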